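# Fit a trimming blade in the blade holder of a block trimmer

## Task

Fit the flat steel trimming blade in the blade holder: take it out of its open case by its two blunt ends, never touching the cutting edge, lay it on the holder's bed under the raised clamp and slide it gently back, feeling for the place where its notch goes over the locating pin, until its back edge is fully home against the shoulder. Then push the clamp lever all the way down so that the blade is clamped there. Never force the blade, and leave the dish, the loupe and the hexagon key where they are.

Things in the scene. Friction and masses are not known exactly. Their poses are not given: they have to be found in the camera images.
- blade_mid (a point): Centre of the loose flat carbide-steel trimming blade, half-way up: 64 mm long (its y), 38 mm deep (its x), 4 mm thick, 160 g. -x is the cutting edge, +x the straight back edge, 19 mm from here. Its ends (y = +32 and -32 mm) are blunt, flat and parallel: pinch it there. It lies flat, bevel up, on a narrow rest in its case, its ends free, underside 10 mm above the case's floor.
- blade_notch (a point): Middle of the mouth of the blade's open notch, in the middle of its back edge, half-way up; axes as the blade's. The notch is 7.5 mm wide (y) and goes 12 mm in (towards -x); its mouth corners are rounded by 1 mm.
- blade: The same blade as a whole; origin at the centre of its underside, axes as at point blade_mid.
- blade_edge: The ground cutting edge, part of the blade (origin at the centre of the blade's underside, same axes): a wedge over the front 10 mm of the depth and the middle 54 mm of the length. The fingers must not touch it.
- blade_case: Open dark grey plastic blade case, fixed: base 60 mm (x) by 94 mm (y), floor 4 mm thick, 10 mm rims along the two long sides, none at the ends; a rest 36 mm wide (y), top 14 mm above the bench, with two stops 3 mm higher behind the blade's back edge. The lid lies open behind, at +x. Origin under the base's middle. The blade lies with its x nearly along the case's x.
- holder: Blade holder, a fixed steel and grey fixture: base plate x = -40 to +76 mm from this origin, 96 mm wide (y), 12 mm thick; on it a bed 36 mm wide (y), flat top 30 mm above the bench, from its open front at x = -26 mm to the shoulder at x = +10 mm. A blade on the bed stands out beyond it at both ends. Origin on the bench under the bed; +x points from the front to the shoulder and lever.
- seat (a point): Where the bed meets the foot of the shoulder, mid-width, on the bed's top, 30 mm above the bench; axes as the holder's (x into the shoulder, z up). The shoulder is upright, 44 mm wide (y), 6 mm high. Home, the blade lies flat with its back edge against it and the pin in its notch: its centre is then 19 mm in front of here, 2 mm above, and as far to the side as the pin.
- pin_slide_mid (a point): On the bed's top, 7 mm in front of the shoulder, mid-width, axes as the holder's: middle of the pin's cross slide, not the pin. The upright pin, 6 mm thick and 5.5 mm high, was locked anywhere up to 9.5 mm to either side (y) of here; its place is not measured: find it by feel, roughly by eye. If the notch misses it, it stops the back edge 10 mm short of home.
- jaw_mid (a point): Between the two prong tips of the forked clamp jaw over the bed, level with their undersides: 12 mm in front of the shoulder, 7.5 mm above the bed with the lever at 0 (0.6 mm less at 0.15). The prongs lie 13 to 19 mm to either side (y); the pin shows between them. Jaw and guides top out 30 mm above the bed up to 20 mm behind the shoulder; the lever's cheeks behind reach 44 mm above it.
- lever (a joint): Cam lever of the clamp, behind the jaw, rad: 0 = open, slanting up and back at 60 degrees above level; 1.0 = down and clamped, nearly level, pointing to the holder's +x. It turns in the holder's x-z plane, takes 3 to 6 N at its grip, stays where it is left; its cam lowers the jaw by 3.7 mm, onto the blade.
- lever_grip (a point): Centre of the black cross bar at the lever's end, to be pushed down from above: 13 mm thick, 36 mm long along the holder's y, 70 mm from the pivot.
- lever_pivot (a point): Pivot axis of the lever (along the holder's y), 37 mm behind the shoulder and 60 mm above the bench. With the lever at q the bar's centre is 70 mm from here, at the angle 1.05 - q above level.
- petri_dish: Bystander: glass dish with lid, 64 mm across, 16 mm high, origin under its centre.
- loupe: Bystander: small black round loupe, 40 mm across, 30 mm high, origin under its centre.
- hex_key: Bystander: black hexagon key, 28 x 83 x 5 mm, lying flat, origin under its middle.
Mind the look-alikes: they are no part of the job. Of the things like the blade, leave any that is blue or orange; of the rest the larger one is meant.

How it is judged (in metres and radians):
On the way:
1. the blade lies home on the bed, notch over the pin, back edge against the shoulder, while the clamp is still open (x of blade_mid in the frame of seat between -0.0208 and -0.017 m and y of blade_mid in the frame of seat between -0.0125 and 0.0125 m and z of blade_mid in the frame of seat between 0.0005 and 0.0045 m and angle between the x axis of blade_mid and the x axis of seat, either way round below 0.06 rad and value of joint lever below 0.5 rad), for 0.2 s.
At the end, for the whole second after the job is handed in: The blade lies flat on the bed (within 1.3 mm and 3 degrees), its back edge within 1.5 mm of the shoulder and within 3 degrees of parallel to it, which is possible only with its notch over the pin; the lever is down (0.93 rad or more) and the blade is at rest (x of blade_mid in the frame of seat between -0.0205 and -0.017 m and y of blade_mid in the frame of seat between -0.0125 and 0.0125 m and z of blade_mid in the frame of seat between 0.0005 and 0.0033 m and angle between the x axis of blade_mid and the x axis of seat, either way round below 0.05 rad and angle between blade_mid's own z axis and vertical below 0.05 rad and value of joint lever above 0.93 rad and linear speed of blade below 0.01 m/s); the robot touches nothing.
It fails at once if the blade is forced while it is being fitted: more than 40 N between it and the holder (bed, pin, shoulder or jaw) with the clamp lever still open (contact force between blade and holder above 40 N and value of joint lever below 0.5 rad).
It fails at once if the fingers touch the cutting edge (contact force between the fingers and blade_edge above 0.5 N).
It fails at once if the dish, the loupe or the hexagon key is pushed away by more than 15 mm (distance of any of petri_dish, loupe, hex_key from where it was at the start of the episode above 0.015 m).
It also fails if it takes over 72 s, if anything falls off the work surface, if the arm or the gripper's body presses on something with over 40 N, if the wrist force passes 120 N, or if a joint passes its speed limit or range.

## Robot

A 6-joint arm with a two-finger parallel gripper is mounted at the origin on a cart in front of the work surface, level with it; the furniture and walls round the work are solid. World frame = base frame: x ahead of the robot, y to its left, z up, the work surface at z = 0. Lengths are in mm, angles in rad, forces in N, time in s.
With the tool pointing down it reaches from about 350 to 975 mm from the base axis. Payload 7.1 kg.
Tool frame: the origin (TCP) lies midway between the tips of the shut fingers; the grasp point (between the pads) lies 19 mm behind it; z points along the fingers, y is the line along which they close (so a half turn about z gives the same grasp; the last joint's range is limited). The gripper opens to 88 mm and grips with 3 to 60 N. Pads are 20 mm wide; open, the fingers measure 115 mm over their backs; the gripper's body (75 mm by 178 mm) begins 61 mm behind the grasp point.
Start: joints at [1.221, 0.423, 1.63, -0, 1.089, -0.019], TCP at [202.968, 591.108, 222.675] pointing down, gripper open.
Joint ranges: [-3, 3], [-0.9, 2.11], [0.09, 2.58], [-1.31, 4.45], [0.11, 2.69], [-2.54, 2.54]. Speed limits (rad/s): [2.39, 2.39, 3.01, 3.14, 3.14, 3.14].

## Interface

Orientations are given as a unit quaternion [w, x, y, z].
In Python, from rig import get_obs, capture, hand_in, search_frame, tip_of gives the robot as it stands.
- The arm moves only by the tool jog_arm, never from a script. Its argument "commands" is a list of rows, each a list of 5 numbers: the opening, from 0 (shut) to 1 (fully open), then the shift along the tool's x, y, z in m, then the turn about the tool's z in degrees. In form: [[jaw, x, y, z, twist], ...]. A call has 1 to 20 rows; each row is the pose to reach, as a shift and turn from the pose commanded when the call began, along the tool's axes at that moment; what a row does not reach only later rows make up. A row lasts 1/8 s, in which the tool goes at most 62.5 mm and 10.7 degrees, less where a joint would pass 70% of its speed; a pose out of reach is approached as far as the arm can. A call with a gripper value outside its range is refused whole. The fingers move at their own pace and stop on an object; the grip force is fixed at half the most. Time passes only in rows, so rows that repeat a pose let the fingers close. It gives the time, the measured TCP pose, the force, the opening and the grip force at its end, in the units of the state.
- get_obs(): the state, without advancing time (a new reading comes with each control period).
- capture(name): name is "side" or "top"; returns a dict with "color" (480x640x3 uint8, red, green, blue), "z_map" (480x640 float32, mm along the optical axis (not along the pixel's ray), 0 where there is no reading), "intrinsics" (3x3 intrinsics, pixels), "dist_coeffs" ([k1, k2, p1, p2, k3] as OpenCV has them; the pictures are not rectified), "world_to_cam" (4x4, takes a point from world to camera coordinates). Camera axes: x right, y up, looking along -z (the intrinsics and any distortion apply to the point x, -y, -z); pixel columns grow to the right and rows downward; lengths in mm; the calibration is good to about 2 mm. A picture is of the moment at which its call begins.
- hand_in(): hands the job in; it is judged then, once.
Trained networks look in a picture, given as the dict that the camera call returned (one of the last four; its "shot" number tells which), for a name from the list of things; names that differ only in an ending like _2 or _b are one class to them, and where a whole thing is asked for, a point or a joint stands for the part that bears it (a point fixed in the world has none). Each returns a list of dicts, best first, with "p" (0 to 1); they miss things now and then, are a little off and sometimes report something else, mostly with a low value. They report only what shows in the picture. A call takes as long as a camera call. They do not tell look-alikes from the thing itself.
- search_frame(label, picture): "extent" ([left, top, right, bottom] in pixels, round what is visible of it).
- tip_of(label, picture): "centre" ([column, row] in pixels: a listed point, or the origin of a listed thing).
The state is a dict: "time": time; "q": joint angles; "qd": joint speeds; "effort": joint torques, N m; "position": TCP position; "ee_rot": TCP orientation; "wrist_force": force on the tool from outside, world axes, zero at the start; "torque": the same for the moment, N m; "opening": finger opening in mm; "grasp_force": force on a finger pad.
Only numpy, scipy, OpenCV 4.12 (cv2) and the standard library are available. Lean on these libraries where they do the work, as an engineer would, in place of code of your own. Each camera call takes 0.05 s, during which the arm holds its last target. There are 200 camera calls.

## Working session

There is one attempt and no reset: what is moved stays moved. The work goes in short steps, Python scripts to look and compute and a tool call to move; the robot and the scene stay as the last step left them, time stands still between calls to the robot, and variables do not carry over. Pictures are saved under pics/ and viewed, at most 10 in all, crops included, and the job is handed in when it is done.

Besides the shell and the picture viewer there is one more tool, called after ">>>" as name(argument=value, ...) on one line, values as JSON. jog_arm: Moves the arm, as the interface text tells. Its arguments: {"type":"object","properties":{"commands":{"type":"array","items":{"type":"array","items":{"type":"number"}}}},"required":["commands"]}

```bash
mkdir -p pics; cat > h.py <<'E'
import numpy as np, cv2
from rig import get_obs, capture, hand_in, search_frame, tip_of
def cam(p): 
    K=np.array(p["intrinsics"],float);D=np.array(p["dist_coeffs"],float);T=np.array(p["world_to_cam"],float);return K,D,T
def ray(p,px):
    K,D,T=cam(p);u=cv2.undistortPoints(np.array([[px]],float),K,D)[0,0]
    d=np.array([u[0],-u[1],-1.]);R=T[:3,:3];return -R.T@T[:3,3],R.T@d
def at_z(p,px,z):
    o,d=ray(p,px);return o+d*(z-o[2])/d[2]
def by_depth(p,px):
    o,d=ray(p,px);c,r=np.round(px).astype(int);return o+d*float(p["z_map"][r,c])
def proj(p,P):
    K,D,T=cam(p);c=(T[:3,:3]@np.array(P,float).reshape(-1,3).T).T+T[:3,3];c=c*[1,-1,-1]
    return cv2.projectPoints(c,np.zeros(3),np.zeros(3),K,D)[0].reshape(-1,2)
def save(p,n,crop=None,s=1):
    im=p["color"][:,:,::-1]
    if crop: im=im[crop[1]:crop[3],crop[0]:crop[2]]
    cv2.imwrite("pics/"+n,cv2.resize(im,None,fx=s,fy=s,interpolation=cv2.INTER_CUBIC))
E
python3 - <<'E'
from h import *
np.set_printoptions(precision=1,suppress=True)
o=get_obs();print(o)
for n in("top","side"):
    p=capture(n);save(p,n+"0.png")
    print(n,np.linalg.inv(p["world_to_cam"])[:3,3])
    for l in("blade_mid","blade_notch","blade_case","holder","seat","pin_slide_mid","jaw_mid","lever_grip","lever_pivot","petri_dish","loupe","hex_key"):
        for d in tip_of(l,p)[:3]:
            print(l,round(d["p"],2),np.array(d["centre"]),by_depth(p,d["centre"]))
E
```

```text
{'time': 0.0, 'q': array([ 1.2,  0.4,  1.6, -0. ,  1.1, -0. ]), 'qd': array([-0., -0., -0.,  0.,  0.,  0.]), 'effort': array([  0. , -54.5, -27.4,   0.1,   0. ,  -0. ]), 'position': array([202.8, 590.6, 221.9]), 'ee_rot': array([-0. ,  0.2,  1. , -0. ]), 'wrist_force': array([ 0.3, -0.6,  0.2]), 'torque': array([0., 0., 0.]), 'grasp_force': 0.0, 'opening': 87.71856817086439}
top [ 281.1  -10.4 1288.6]
blade_mid 0.78 [401.5 289.9] [ 410.1 -189.8    0.7]
blade_mid 0.7 [402.2 245.3] [ 506.4 -189.3   22.8]
blade_mid 0.64 [347.4 226.2] [551.9 -69.3   2.4]
blade_notch 0.89 [349.9 217.9] [572.6 -75.2  -4.1]
blade_notch 0.83 [397.9 236.2] [ 527.9 -180.9   16.3]
blade_notch 0.65 [397.2 287.3] [ 415.6 -180.1    2.5]
blade_case 0.85 [400.3 250.3] [ 495.9 -185.6   18.4]
holder 0.57 [281.1 256. ] [477.7  76.   31.5]
seat 0.85 [281.4 254.4] [481.3  75.4  31. ]
pin_slide_mid 0.73 [277.  251.7] [487.1  85.2  30.9]
jaw_mid 0.36 [351.7 178.1] [661.2 -78.1  13. ]
lever_grip 0.76 [288.4 212.9] [552.1  56.8 125.9]
lever_pivot 0.82 [287.1 235.4] [516.5  61.8  68. ]
petri_dish 0.68 [354.2 177.1] [662.5 -83
[... 458 characters left out ...]
 522.  -185.4   18.7]
blade_case 0.58 [299.2 202. ] [ 502.3 -172.3   17.9]
holder 0.81 [356.5 294.8] [475.9  91.2  26.9]
holder 0.53 [288.4 197.6] [ 520.3 -196.1   13.9]
seat 0.86 [350.  290.6] [490.5  88.9  52.3]
pin_slide_mid 0.89 [352.8 289.1] [483.1  86.   47.9]
jaw_mid 0.67 [354.2 284.2] [471.9  69.6  30.7]
jaw_mid 0.42 [243.6 259. ] [661.7 -73.7  18.1]
lever_grip 0.61 [310.1 267.9] [557.5  52.4 124.9]
lever_grip 0.16 [379.4 237. ] [366.9 -29.1   2.9]
lever_pivot 0.78 [331.5 283.7] [521.7  70.   69.2]
petri_dish 0.69 [241.7 260.2] [666.2 -74.2  14.9]
loupe 0.7 [461.5 368. ] [356.1 298.   29.1]
loupe 0.34 [287.4 200.9] [ 523.5 -195.5    3.7]
hex_key 0.62 [379.9 234.7] [363.5 -33.8   3.5]
```

```bash
python3 - <<'E'
from h import *
p=capture("top");save(p,"t1.png",(250,160,430,310),4.4)
p=capture("side");save(p,"s1.png",(220,165,410,325),4.2)
E
```

```text
(no output)
```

View pics/t1.png

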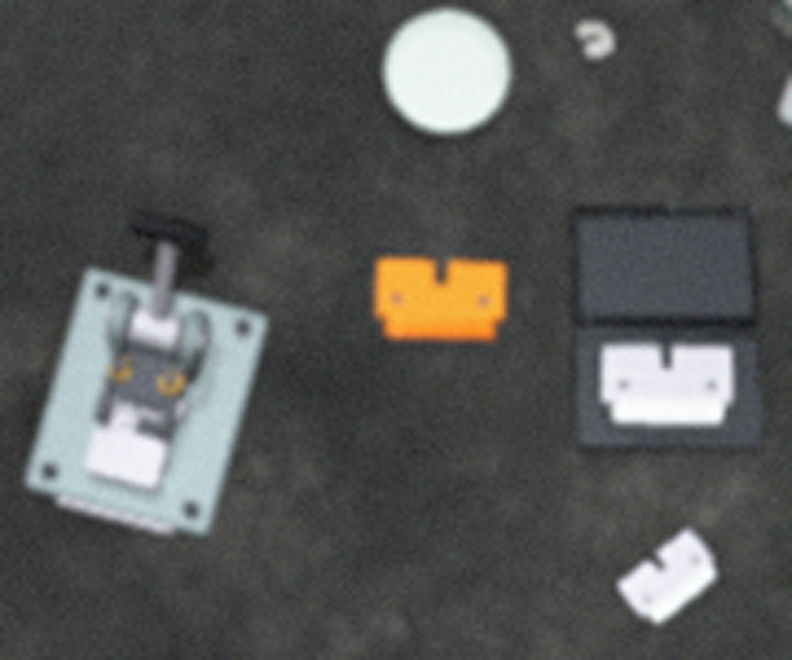

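View pics/s1.png

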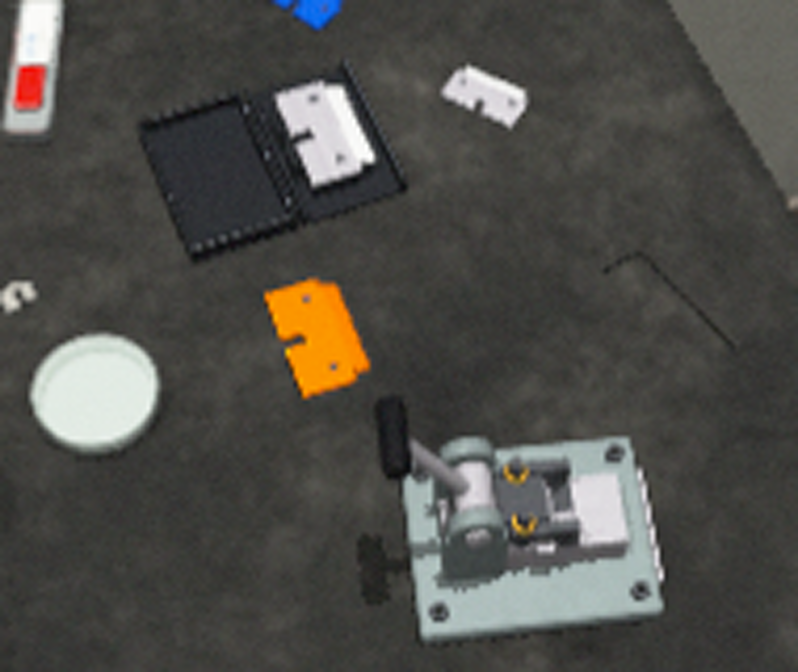

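The candidates, in full-image top pixels, are:
- the white blade in the case, at (401, 248)
- the orange blade, at (349, 228), ruled out by colour
- the small white blade, at (402, 291), ruled out by size
- a blue blade, at the upper edge of the side view, ruled out by colour

I choose the large white blade in the case. The holder is at top crop (145, 400), with its lever pointing up and to the right (+x, −y). Next I measure the blade and the holder.

```bash
cat >> h.py <<'E'
from scipy.optimize import minimize
def fit(p,mask,polys,x0,up=4):
    """pose (x,y,yaw) of prism outline: polys=list of (Nx3 local world-height pts); maximise overlap of hull with mask"""
    ys,xs=np.nonzero(mask);b=[xs.min()-8,ys.min()-8,xs.max()+9,ys.max()+9]
    m=cv2.resize(mask[b[1]:b[3],b[0]:b[2]].astype(np.float32),None,fx=up,fy=up,interpolation=cv2.INTER_LINEAR)>.5
    def f(v):
        c,s=np.cos(v[2]),np.sin(v[2]);r=np.zeros(m.shape,np.uint8)
        for q in polys:
            w=np.c_[v[0]+c*q[:,0]-s*q[:,1],v[1]+s*q[:,0]+c*q[:,1],q[:,2]]
            px=((proj(p,w)-b[:2]+.5)*up-.5)
            h=cv2.convexHull(np.round(px*16).astype(np.int32)) 
            cv2.fillPoly(r,[h],1,shift=4)
        r=r>0
        return 1-(r&m).sum()/(r|m).sum()
    best=None
    S=np.array([x0,np.add(x0,[6,0,0]),np.add(x0,[0,6,0]),np.add(x0,[0,0,.1])],float)
    for _ in range(3):
        best=minimize(f,S[0],method="Nelder-Mead",options=dict(initial_simplex=S,xatol=.02,fatol=1e-5,maxiter=400))
        S=S-S[0]+best.x
    return best.x,best.fun
def comp(mask,px):
    n,l=cv2.connectedComponents(cv2.morphologyEx(mask.astype(np.uint8),cv2.MORPH_CLOSE,np.ones((5,5))));c,r=np.round(px).astype(int);return l==l[r,c]
def box(x0,x1,y0,y1,z0,z1): return np.array([[x,y,z] for x in(x0,x1) for y in(y0,y1) for z in(z0,z1)],float)
E
python3 - <<'E'
from h import *
np.set_printoptions(precision=3,suppress=True)
bl=[box(-9,19,-32,32,14,18),box(-19,-9,-27,27,14,15.)]
hb=[box(-40,76,-48,48,0,12)]
for n,bp,hp in(("top",(402,246),(281,256)),("side",(295.5,197),(357,295))):
    p=capture(n);im=cv2.medianBlur(p["color"],3).astype(int);v=im.min(2)
    mb=comp(v>130,bp);print(n,"blade",fit(p,mb,bl,(505,-189,0.)),mb.sum())
    # holder: everything with depth above bench by colour: bright/greenish connected
    hsv=cv2.cvtColor(p["color"],cv2.COLOR_RGB2HSV)
    c=proj(p,[480,76,12.])[0] if 0 else hp
    mh=comp((im.max(2)>95),(hp[0],hp[1]));k=cv2.morphologyEx(mh.astype(np.uint8),cv2.MORPH_OPEN,np.ones((7,7)))
    k=cv2.morphologyEx(k,cv2.MORPH_CLOSE,np.ones((25,25)))>0
    print("holder",fit(p,k,hb,(478,76,-.28)),k.sum())
    o=np.uint8(p["color"][:,:,::-1]);o=o.copy();o[mb]=(0,0,255);o[k]=o[k]//2+np.uint8([0,0,120]);save({"color":o[:,:,::-1]},n+"m.png",(220,160,430,330),2)
a=cv2.imread("pics/topm.png");b=cv2.imread("pics/sidem.png");cv2.imwrite("pics/m.png",np.vstack([a,b])[:,:][:600*2])
m=np.hstack([a,b]);cv2.imwrite("pics/m.png",cv2.resize(m,(800,int(m.shape[0]*800/m.shape[1]))))
E
```

```text
top blade (array([ 503.143, -187.434,    0.002]), np.float64(0.09937178754997145)) 544
holder (array([475.797,  78.592,  -0.251]), np.float64(0.05146621883477587)) 2403
side blade (array([ 499.456, -192.818,    0.001]), np.float64(0.06938035596572178)) 360
holder (array([478.  ,  76.  ,  -0.28]), np.float64(nan)) 146555h.py:32: RuntimeWarning: invalid value encountered in scalar divide
  return 1-(r&m).sum()/(r|m).sum()
```

View pics/m.png

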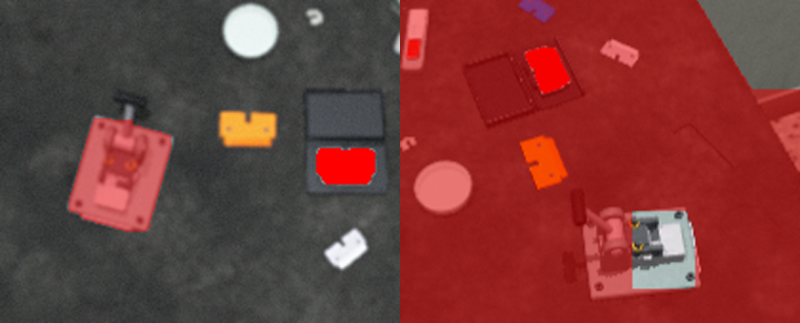

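```bash
cat >> h.py <<'E'
from scipy.spatial.transform import Rotation as Ro
def plan(target=None,yawx=None):
    o=get_obs();q=o["ee_rot"];R=Ro.from_quat([q[1],q[2],q[3],q[0]]).as_matrix()
    print("t",round(o["time"],2),"pos",np.round(o["position"],1),"x",np.round(R[:,0],3),"z",np.round(R[:,2],3),"F",np.round(o["wrist_force"],1),"M",np.round(o["torque"],2),"op",round(o["opening"],1),"g",round(o["grasp_force"],1))
    ang=np.degrees(np.arctan2(R[1,0],R[0,0]));print("yaw of tool x",round(ang,2),"q6",o["q"][5])
    if target is not None: print("tool shift mm",np.round(R.T@(np.array(target)-o["position"]),1))
    if yawx is not None: print("twist deg",round(-((yawx-ang+180)%360-180),2))
    return R
E
python3 - <<'E'
from h import *
plan((505,-189,120),180)
p=capture("side");c=cv2.cvtColor(p["color"],cv2.COLOR_RGB2HSV)
for n,hp in(("top",(281,240)),("side",(357,295))):
    p=capture(n);f=p["color"].astype(int)
    # holder mask: heights above bench 6..200 from z_map near holder
    K,D,T=cam(p);g=np.stack(np.meshgrid(np.arange(640),np.arange(480)),-1).reshape(-1,1,2).astype(float)
    u=cv2.undistortPoints(g,K,D)[:,0];d=p["z_map"].reshape(-1).astype(float)
    P=(np.c_[u[:,0]*d,-u[:,1]*d,-d]-T[:3,3])@T[:3,:3];P=P.reshape(480,640,3)
    near=np.hypot(P[...,0]-485,P[...,1]-74)<95
    m=near&(P[...,2]>6)&(P[...,2]<20)&(f.max(2)>110)
    if n=="top": m=near&(f.max(2)>95)&(P[...,2]<90)
    m=cv2.morphologyEx(m.astype(np.uint8),cv2.MORPH_OPEN,np.ones((3,3)))
    print(n,m.sum())
    k=np.zeros_like(m);ys,xs=np.nonzero(m);cv2.fillPoly(k,[cv2.convexHull(np.c_[xs,ys].astype(np.int32))],1)
    hb=[box(-40,76,-48,48,0 if n=="side" else 12,12)]
    print(fit(p,k>0,hb,(476,77,-.26)),k.sum())
    if n=="top": near_b=0
    b=(np.hypot(P[...,0]-503,P[...,1]+189)<45)&(P[...,2]>9)&(f.min(2)>125)
    ys,xs=np.nonzero(b);kk=np.zeros_like(m);cv2.fillPoly(kk,[cv2.convexHull(np.c_[xs,ys].astype(np.int32))],1)
    bl=[box(-9,19,-32,32,14,18),box(-19,-9,-27,27,14,15.)]
    full=np.vstack(bl)
    print("blade",fit(p,kk>0,[full],(503,-189,0.)),kk.sum())
E
```

```text
t 1.5 pos [203.  591.1 222.7] x [-0.946  0.325 -0.   ] z [ 0. -0. -1.] F [-0.1  0.6 -0.4] M [-0.05  0.09 -0.03] op 87.8 g 0.0
yaw of tool x 161.05 q6 -0.01896154393200826
tool shift mm [-539.1 -639.7  102.7]
twist deg -18.95
top 2352
(array([ 4.74446759e+02,  7.83016975e+01, -2.57903807e-01]), np.float64(0.08255121606620242)) 2473
blade (array([ 5.04670000e+02, -1.87699325e+02, -3.48800948e-03]), np.float64(0.0286865234375)) 507
side 1152
(array([ 4.70660360e+02,  7.19295219e+01, -2.58514862e-01]), np.float64(0.08349427669697107)) 2470
blade (array([ 5.00121459e+02, -1.93478646e+02,  4.02185653e-03]), np.float64(0.04694909895668664)) 387
```

>>> jog_arm(commands=[[1,-0.539,-0.64,0.07,-19],[1,-0.539,-0.64,0.07,-19],[1,-0.539,-0.64,0.07,-19],[1,-0.539,-0.64,0.07,-19],[1,-0.539,-0.64,0.07,-19],[1,-0.539,-0.64,0.07,-19],[1,-0.539,-0.64,0.07,-19],[1,-0.539,-0.64,0.07,-19],[1,-0.539,-0.64,0.07,-19],[1,-0.539,-0.64,0.07,-19],[1,-0.539,-0.64,0.07,-19],[1,-0.539,-0.64,0.07,-19],[1,-0.539,-0.64,0.07,-19],[1,-0.539,-0.64,0.07,-19],[1,-0.539,-0.64,0.07,-19],[1,-0.539,-0.64,0.07,-19],[1,-0.539,-0.64,0.07,-19],[1,-0.539,-0.64,0.07,-19]])

```text
time: 3.9
position: [504.8, -188.3, 153.0]
ee_rot: [0.0, -0.001, 1.0, -0.0]
wrist_force: [0.3, -0.5, 0.6]
opening: 87.7
grasp_force: 0.0
```

>>> jog_arm(commands=[[1,0,0,0.06,0],[1,0,0,0.118,0],[1,0,0,0.118,0],[1,0,0,0.118,0]])

```text
time: 4.4
position: [505.9, -189.3, 36.2]
ee_rot: [0.001, -0.001, 1.0, -0.0]
wrist_force: [1.0, -0.0, 1.1]
opening: 87.8
grasp_force: 0.0
```

```bash
python3 - <<'E'
from h import *
plan()
p=capture("side");save(p,"a.png",(250,150,350,250),5)
t=capture("top");save(t,"b.png",(350,200,450,300),5)
cv2.imwrite("pics/c.png",cv2.resize(np.hstack([cv2.imread("pics/a.png"),cv2.imread("pics/b.png")]),(800,400)))
P=[[504.8,-188.3+s*44,37] for s in(-1,1)]
for q in(p,t): print(proj(q,P),proj(q,[[504.8,-188,16]]))
E
```

```text
t 4.4 pos [ 505.9 -189.3   36.2] x [-1.    -0.001 -0.001] z [ 0.001 -0.001 -1.   ] F [ 1.  -0.   1.1] M [ 0.01 -0.04  0.  ] op 87.8 g 0.0
yaw of tool x -179.92 q6 -1.9522994842420835
[[289.06340109 177.88981352]
 [302.05749847 206.55030677]] [[295.87573415 197.71286675]]
[[422.73161138 245.12573707]
 [382.4942269  244.60903164]] [[401.18820331 246.51985091]]
```

View pics/c.png

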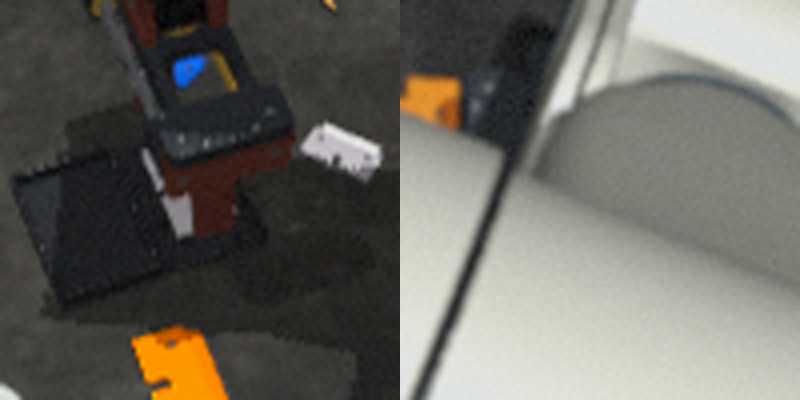

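>>> jog_arm(commands=[[1,-0.003,0,0.015,0],[1,-0.003,0,0.025,0],[1,-0.003,0,0.028,0],[1,-0.003,0,0.028,0]])

```text
time: 5.0
position: [507.5, -189.1, 6.3]
ee_rot: [-0.0, -0.0, 1.0, 0.0]
wrist_force: [0.1, -0.6, 0.4]
opening: 87.7
grasp_force: 0.0
```

>>> jog_arm(commands=[[0.7,0,0,0,0],[0.65,0,0,0,0],[0.65,0,0,0,0],[0.65,0,0,0,0],[0.65,0,0,0,0],[0.65,0,0,0,0]])

```text
time: 5.75
position: [508.0, -189.3, 6.8]
ee_rot: [0.0, -0.0, 1.0, -0.0]
wrist_force: [-0.0, 0.3, 2.6]
opening: 63.0
grasp_force: 30.0
```

>>> jog_arm(commands=[[0.6,0,0,-0.01,0],[0.6,0,0,-0.03,0],[0.6,0,0,-0.08,0],[0.6,0,0,-0.12,0],[0.6,0,0,-0.12,0],[0.6,0,0,-0.12,0]])

```text
time: 6.5
position: [507.2, -189.0, 126.2]
ee_rot: [-0.0, -0.0, 1.0, 0.0]
wrist_force: [0.0, 0.3, -1.8]
opening: 63.1
grasp_force: 30.0
```

```bash
python3 - <<'E'
from h import *
c,s=np.cos(-.257),np.sin(-.257)
h=np.array([473,75.3]);f=lambda x:list(h+np.array([c,s])*x)
print("front 80mm:",f(10-19-45))
plan(f(10-19-45+4)+[127],180-np.degrees(.257))
p=capture("side");save(p,"a.png",(240,110,360,200),6.6)
g=get_obs()["position"]
print(proj(p,[g+[0,0,9]]))
E
```

```text
front 80mm: [np.float64(420.77352902638887), np.float64(89.02573239002399)]
t 6.5 pos [ 507.2 -189.   126.2] x [-1.    -0.001  0.001] z [-0.001  0.    -1.   ] F [ 0.   0.3 -1.8] M [ 0.03  0.01 -0.02] op 63.1 g 30.0
yaw of tool x -179.95 q6 -1.9502772340133274
tool shift mm [ 82.3 277.   -0.6]
twist deg 14.77
[[292.25478801 162.65347752]]
```

View pics/a.png

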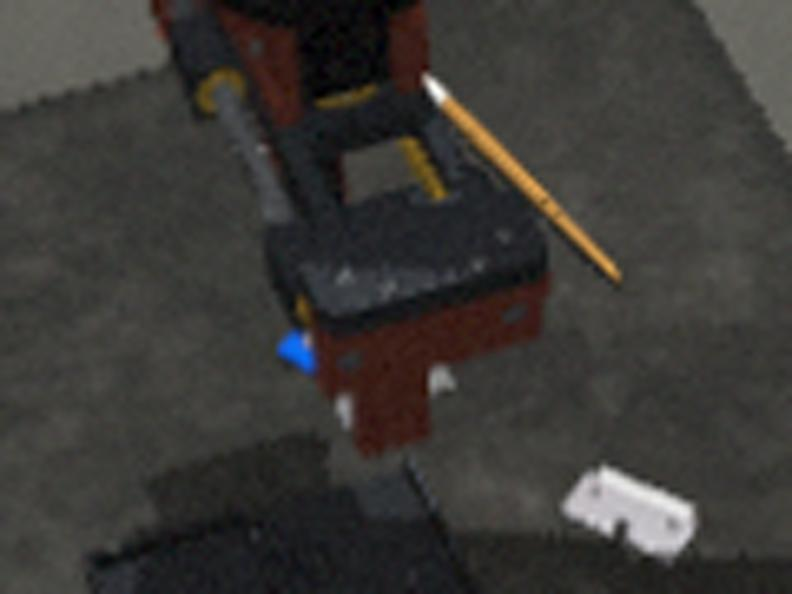

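The blade is held: bits of it show on either side of the finger, at crop (345, 410) and (445, 380). The grip is about 5–6 mm behind its centre. Next I look for the pin, with each view rectified to the holder's own frame.

```bash
python3 - <<'E'
from h import *
out=[]
for n,v in(("top",(475,78.4,-.256)),("side",(470.7,72,-.258))):
    ims=[]
    for _ in range(4):
        p=capture(n);ims.append(p["color"].astype(float))
    im=np.mean(ims,0).astype(np.uint8)
    S=8 # px/mm ; rows: x from +25 (top) to -35 ; cols: y +25 (left) to -25
    xs=np.arange(20,-30,-1/S);ys=np.arange(25,-25,-1/S)
    X,Y=np.meshgrid(xs,ys,indexing="ij");c,s=np.cos(v[2]),np.sin(v[2])
    W=np.stack([v[0]+c*X-s*Y,v[1]+s*X+c*Y,np.full_like(X,33.)],-1)
    px=proj(p,W).astype(np.float32).reshape(X.shape+(2,))
    r=cv2.remap(im,px[...,0],px[...,1],cv2.INTER_CUBIC)[:,:,::-1].copy()
    for y in range(-20,25,5):
        cc=int((25-y)*S);cv2.line(r,(cc,0),(cc,12 if y else 30),(0,0,255),1)
    for x in range(-25,20,5):
        rr=int((20-x)*S);cv2.line(r,(0,rr),(12 if x else 30,rr),(0,0,255),1)
    out.append(r)
cv2.imwrite("pics/pin.png",np.hstack(out))
E
```

```text
(no output)
```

View pics/pin.png

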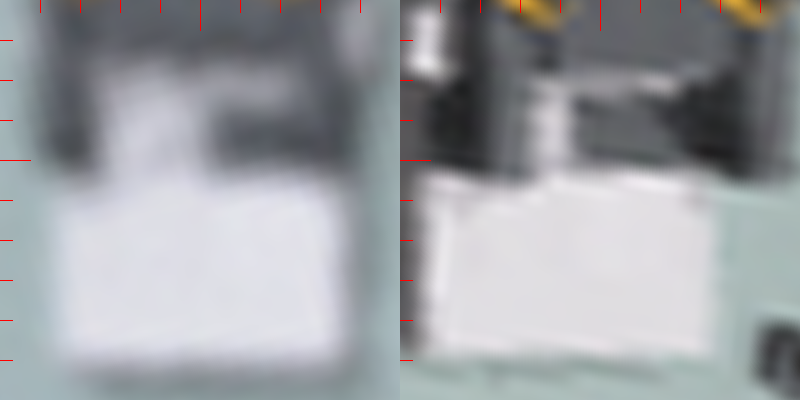

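The pin doesn't stand out clearly in this view. The lit and shadowed halves of the bed meet near y≈0, so I'll find the pin by feel. First I carry the blade to just in front of the bed.

>>> jog_arm(commands=[[0.6,0.03,0.05,-0.02,5],[0.6,0.06,0.1,-0.02,10],[0.6,0.063,0.15,-0.02,14.8],[0.6,0.064,0.2,-0.02,14.8],[0.6,0.064,0.25,-0.01,14.8],[0.6,0.064,0.272,0,14.8],[0.6,0.064,0.272,0.05,14.8],[0.6,0.064,0.272,0.087,14.8],[0.6,0.064,0.272,0.087,14.8],[0.6,0.064,0.272,0.087,14.8]])

```text
time: 8.2
position: [444.3, 82.7, 40.5]
ee_rot: [0.0, 0.128, 0.992, 0.0]
wrist_force: [0.4, 0.7, -1.1]
opening: 63.6
grasp_force: 30.0
```

```bash
python3 - <<'E'
from h import *
plan(None,180-np.degrees(.258))
a=capture("side");b=capture("top")
save(a,"a.png",(300,235,420,345),3.3);save(b,"b.png",(230,195,350,305),3.3)
cv2.imwrite("pics/d.png",np.hstack([cv2.imread("pics/a.png"),cv2.imread("pics/b.png")]))
E
```

```text
t 8.2 pos [444.3  82.7  40.5] x [-0.967  0.255 -0.001] z [ 0.001  0.    -1.   ] F [ 0.4  0.7 -1.1] M [ 0.   -0.01 -0.01] op 63.6 g 30.0
yaw of tool x 165.24 q6 -1.1554046964286382
twist deg 0.02
```

View pics/d.png

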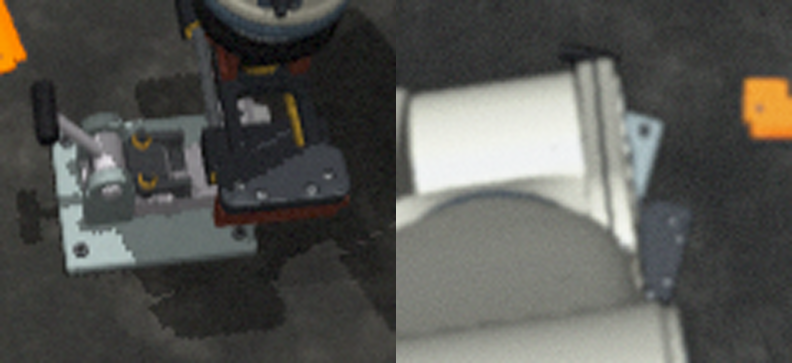

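>>> jog_arm(commands=[[0.6,-0.006,0,0.01,0],[0.6,-0.006,0,0.014,0],[0.6,-0.006,0,0.0155,0],[0.6,-0.006,0,0.0165,0],[0.6,-0.006,0,0.0165,0],[0.6,-0.006,0,0.017,0],[0.6,-0.006,0,0.017,0]])

```text
time: 9.18
position: [449.5, 81.2, 22.8]
ee_rot: [0.0, 0.128, 0.992, 0.0]
wrist_force: [-0.6, -0.1, 0.5]
opening: 63.3
grasp_force: 30.0
```

>>> jog_arm(commands=[[0.6,0,0,0.0005,0],[0.6,0,0,0.0005,0]])

```text
time: 9.43
position: [449.5, 81.2, 22.8]
ee_rot: [0.0, 0.128, 0.992, 0.0]
wrist_force: [-2.6, -0.5, 9.8]
opening: 63.4
grasp_force: 30.0
```

>>> jog_arm(commands=[[0.6,0,0,-0.0004,0],[0.6,0,-0.005,-0.0004,0],[0.6,0,-0.01,-0.0004,0],[0.6,-0.003,-0.01,-0.0004,0],[0.6,-0.006,-0.01,-0.0004,0],[0.6,-0.006,-0.01,-0.0004,0],[0.6,-0.006,-0.01,-0.0004,0]])

```text
time: 10.3
position: [449.2, 69.7, 22.7]
ee_rot: [-0.003, 0.129, 0.992, -0.001]
wrist_force: [-10.6, 3.6, 17.4]
opening: 63.2
grasp_force: 30.0
```

>>> jog_arm(commands=[[0.6,-0.001,0,0,0],[0.6,-0.001,0,0,0]])

```text
time: 10.55
position: [449.7, 69.5, 22.7]
ee_rot: [-0.004, 0.128, 0.992, -0.001]
wrist_force: [-11.8, 4.5, 20.4]
opening: 63.2
grasp_force: 30.0
```

>>> jog_arm(commands=[[0.6,-0.001,0,0,0],[0.6,-0.001,0,0,0]])

```text
time: 10.8
position: [450.4, 69.1, 22.7]
ee_rot: [-0.004, 0.128, 0.992, -0.001]
wrist_force: [-12.5, 4.5, 20.9]
opening: 63.3
grasp_force: 30.0
```

>>> jog_arm(commands=[[0.6,0,0,-0.0006,0],[0.6,0,0,-0.0006,0]])

```text
time: 11.05
position: [454.5, 69.1, 23.0]
ee_rot: [-0.0, 0.128, 0.992, -0.0]
wrist_force: [-0.1, -0.3, -1.1]
opening: 63.8
grasp_force: 30.0
```

```bash
python3 - <<'E'
from h import *
plan()
E
```

```text
t 11.05 pos [454.5  69.1  23. ] x [-0.967  0.255  0.   ] z [-0. -0. -1.] F [-0.1 -0.3 -1.1] M [-0.01 -0.02  0.01] op 63.8 g 30.0
yaw of tool x 165.24 q6 -1.1877626165040849
```

>>> jog_arm(commands=[[0.6,-0.001,0,0,0],[0.6,-0.002,0,0,0],[0.6,-0.002,0,0,0]])

```text
time: 11.42
position: [456.8, 68.9, 23.1]
ee_rot: [0.0, 0.128, 0.992, -0.0]
wrist_force: [-0.3, -0.2, -1.7]
opening: 63.5
grasp_force: 30.0
```

>>> jog_arm(commands=[[0.6,-0.001,0,0,0],[0.6,-0.001,0,0,0]])

```text
time: 11.68
position: [457.7, 68.7, 23.2]
ee_rot: [0.0, 0.128, 0.992, 0.0]
wrist_force: [0.2, 0.5, -2.3]
opening: 63.3
grasp_force: 30.0
```

>>> jog_arm(commands=[[0.6,-0.001,0,0,0],[0.6,-0.001,0,0,0]])

```text
time: 11.92
position: [458.4, 68.4, 23.2]
ee_rot: [-0.0, 0.128, 0.992, -0.0]
wrist_force: [-0.4, -0.0, -1.7]
opening: 63.6
grasp_force: 30.0
```

>>> jog_arm(commands=[[0.6,-0.001,0,0,0],[0.6,-0.001,0,0,0]])

```text
time: 12.18
position: [458.7, 68.2, 23.0]
ee_rot: [-0.001, 0.128, 0.992, -0.0]
wrist_force: [-3.4, 1.5, -1.0]
opening: 63.5
grasp_force: 30.0
```

>>> jog_arm(commands=[[0.6,-0.001,0,0,0],[0.6,-0.001,0,0,0]])

```text
time: 12.42
position: [458.9, 68.1, 22.9]
ee_rot: [-0.001, 0.128, 0.992, -0.0]
wrist_force: [-4.9, 3.2, 1.6]
opening: 63.1
grasp_force: 30.0
```

>>> jog_arm(commands=[[0.6,-0.001,0,0,0],[0.6,-0.001,0,0,0]])

```text
time: 12.68
position: [459.0, 68.0, 22.9]
ee_rot: [-0.002, 0.128, 0.992, -0.0]
wrist_force: [-7.6, 7.1, 3.8]
opening: 63.9
grasp_force: 30.0
```

>>> jog_arm(commands=[[0.6,0.0005,0.001,-0.0001,0],[0.6,0.0005,0.001,-0.0001,0]])

```text
time: 12.92
position: [459.0, 68.6, 22.9]
ee_rot: [-0.002, 0.128, 0.992, -0.001]
wrist_force: [-6.9, 1.6, 1.0]
opening: 63.7
grasp_force: 30.0
```

>>> jog_arm(commands=[[0.6,0,0.001,0,0],[0.6,0,0.001,0,0]])

```text
time: 13.18
position: [459.1, 69.2, 22.9]
ee_rot: [-0.002, 0.128, 0.992, -0.001]
wrist_force: [-6.6, -1.5, 1.6]
opening: 63.5
grasp_force: 30.0
```

>>> jog_arm(commands=[[0.6,0,0.001,0,0],[0.6,0,0.001,0,0]])

```text
time: 13.42
position: [459.3, 70.1, 22.9]
ee_rot: [-0.002, 0.128, 0.992, -0.001]
wrist_force: [-7.1, -2.1, 1.5]
opening: 63.9
grasp_force: 30.0
```

>>> jog_arm(commands=[[0.6,0,0.001,0,0],[0.6,0,0.002,0,0],[0.6,0,0.002,0,0]])

```text
time: 13.8
position: [459.8, 72.0, 22.9]
ee_rot: [-0.002, 0.128, 0.992, -0.001]
wrist_force: [-7.2, -2.7, 1.6]
opening: 63.1
grasp_force: 30.0
```

>>> jog_arm(commands=[[0.6,0,0.001,0,0],[0.6,0,0.002,0,0],[0.6,0,0.002,0,0]])

```text
time: 14.18
position: [460.3, 73.9, 22.9]
ee_rot: [-0.002, 0.128, 0.992, -0.001]
wrist_force: [-7.3, -2.9, 1.6]
opening: 63.5
grasp_force: 30.0
```

>>> jog_arm(commands=[[0.6,0,0.001,0,0],[0.6,0,0.002,0,0],[0.6,0,0.002,0,0]])

```text
time: 14.55
position: [460.8, 75.9, 22.9]
ee_rot: [-0.002, 0.128, 0.992, -0.001]
wrist_force: [-6.0, -1.7, 1.8]
opening: 63.4
grasp_force: 30.0
```

>>> jog_arm(commands=[[0.6,0,0.001,0,0],[0.6,0,0.001,0,0]])

```text
time: 14.8
position: [461.1, 76.8, 22.9]
ee_rot: [-0.002, 0.128, 0.992, -0.001]
wrist_force: [-6.2, -3.3, 1.6]
opening: 63.7
grasp_force: 30.0
```

>>> jog_arm(commands=[[0.6,0,0.001,0,0],[0.6,0,0.001,0,0]])

```text
time: 15.05
position: [461.4, 77.8, 22.9]
ee_rot: [-0.002, 0.128, 0.992, -0.001]
wrist_force: [-5.8, -2.2, 1.5]
opening: 63.5
grasp_force: 30.0
```

>>> jog_arm(commands=[[0.6,0,0.001,0,0],[0.6,0,0.001,0,0]])

```text
time: 15.3
position: [461.6, 78.8, 22.9]
ee_rot: [-0.002, 0.128, 0.992, -0.001]
wrist_force: [-6.7, -2.7, 2.1]
opening: 63.6
grasp_force: 30.0
```

>>> jog_arm(commands=[[0.6,0,0.001,0,0],[0.6,0,0.001,0,0]])

```text
time: 15.55
position: [461.9, 79.7, 22.9]
ee_rot: [-0.002, 0.128, 0.992, -0.001]
wrist_force: [-6.4, -1.9, 1.6]
opening: 63.5
grasp_force: 30.0
```

>>> jog_arm(commands=[[0.6,0,0.001,0,0],[0.6,0,0.001,0,0]])

```text
time: 15.8
position: [462.1, 80.6, 22.9]
ee_rot: [-0.002, 0.128, 0.992, -0.001]
wrist_force: [-6.6, -3.0, 1.8]
opening: 62.8
grasp_force: 30.0
```

>>> jog_arm(commands=[[0.6,0,0.001,0,0],[0.6,0,0.001,0,0]])

```text
time: 16.05
position: [462.5, 81.8, 22.9]
ee_rot: [-0.002, 0.128, 0.992, -0.001]
wrist_force: [-7.0, -0.8, -0.0]
opening: 63.4
grasp_force: 30.0
```

>>> jog_arm(commands=[[0.6,0,0.0005,0,0],[0.6,0,0.0005,0,0]])

```text
time: 16.3
position: [463.0, 82.4, 22.9]
ee_rot: [-0.002, 0.128, 0.992, -0.001]
wrist_force: [-5.3, 0.7, -0.2]
opening: 63.4
grasp_force: 30.0
```

>>> jog_arm(commands=[[0.6,0,0.0005,0,0],[0.6,0,0.0005,0,0]])

```text
time: 16.55
position: [464.1, 83.3, 23.0]
ee_rot: [-0.001, 0.128, 0.992, -0.0]
wrist_force: [-4.7, 2.9, -1.5]
opening: 63.4
grasp_force: 30.0
```

>>> jog_arm(commands=[[0.6,0,0.0005,0,0],[0.6,0,0.0005,0,0]])

```text
time: 16.8
position: [466.2, 84.0, 23.5]
ee_rot: [0.001, 0.128, 0.992, 0.0]
wrist_force: [-1.1, 3.1, -2.3]
opening: 63.4
grasp_force: 30.0
```

It has dropped in: the tool moved forward and the resisting force fell. Now I slide it back towards the shoulder.

>>> jog_arm(commands=[[0.6,0,0.0008,0.0002,0],[0.6,-0.001,0.0008,0.0002,0],[0.6,-0.002,0.0008,0.0002,0],[0.6,-0.002,0.0008,0.0002,0]])

```text
time: 17.3
position: [467.6, 83.9, 23.1]
ee_rot: [0.0, 0.128, 0.992, 0.0]
wrist_force: [0.3, 0.3, -1.4]
opening: 63.4
grasp_force: 30.0
```

>>> jog_arm(commands=[[0.6,-0.001,0,0,0],[0.6,-0.002,0,0,0],[0.6,-0.002,0,0,0]])

```text
time: 17.68
position: [469.3, 83.5, 23.1]
ee_rot: [0.0, 0.128, 0.992, 0.0]
wrist_force: [-0.6, -0.6, -1.9]
opening: 63.5
grasp_force: 30.0
```

>>> jog_arm(commands=[[0.6,-0.001,0,0,0],[0.6,-0.002,0,0,0],[0.6,-0.003,0,0,0],[0.6,-0.003,0,0,0]])

```text
time: 18.18
position: [472.2, 82.7, 23.1]
ee_rot: [0.0, 0.128, 0.992, -0.0]
wrist_force: [0.6, -0.7, -2.4]
opening: 63.4
grasp_force: 30.0
```

>>> jog_arm(commands=[[0.6,-0.001,0,0,0],[0.6,-0.001,0,0,0]])

```text
time: 18.42
position: [472.4, 82.6, 23.0]
ee_rot: [-0.001, 0.128, 0.992, -0.0]
wrist_force: [-2.0, 1.0, -0.9]
opening: 63.4
grasp_force: 30.0
```

>>> jog_arm(commands=[[0.6,-0.001,0,0,0],[0.6,-0.001,0,0,0]])

```text
time: 18.68
position: [472.5, 82.5, 22.9]
ee_rot: [-0.001, 0.128, 0.992, -0.0]
wrist_force: [-4.6, 4.9, 1.7]
opening: 63.6
grasp_force: 30.0
```

>>> jog_arm(commands=[[0.6,-0.001,0,0.0003,0],[0.6,-0.001,0,0.0003,0],[0.6,-0.001,0,0.0003,0]])

```text
time: 19.05
position: [472.5, 82.4, 22.8]
ee_rot: [-0.002, 0.129, 0.992, -0.0]
wrist_force: [-9.0, 6.5, 9.2]
opening: 63.2
grasp_force: 30.0
```

>>> jog_arm(commands=[[0.75,0,0,0,0],[0.8,0,0,0,0],[0.9,0,0,0,0],[0.95,0,0,0,0],[0.95,0,0,0,0]])

```text
time: 19.68
position: [475.1, 81.9, 22.8]
ee_rot: [0.0, 0.128, 0.992, 0.0]
wrist_force: [0.2, 0.1, 0.2]
opening: 83.6
grasp_force: 0.0
```

```bash
python3 - <<'E'
from h import *
plan()
a=capture("side");save(a,"e.png",(310,235,410,325),6.5)
E
```

```text
t 19.68 pos [475.1  81.9  22.8] x [-0.967  0.255 -0.   ] z [ 0. -0. -1.] F [0.2 0.1 0.2] M [ 0.01  0.02 -0.02] op 83.6 g 0.0
yaw of tool x 165.24 q6 -1.167059643678989
```

View pics/e.png

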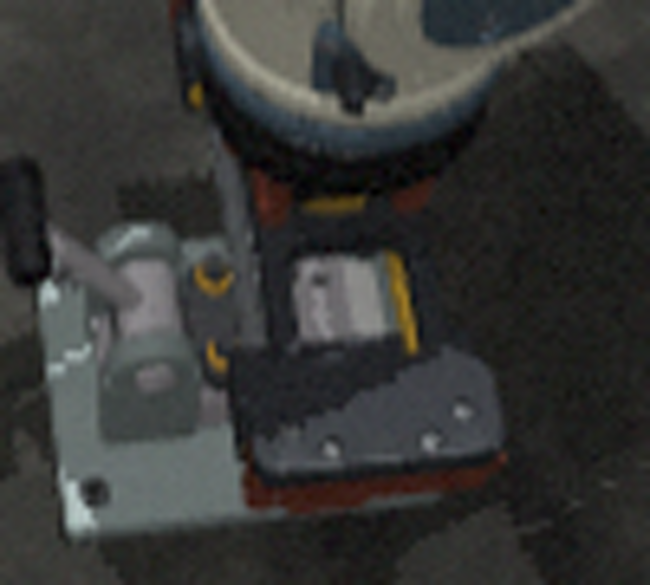

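The blade shows on the bed at crop (345, 300), back under the jaw. I lift clear and go over the lever bar.

>>> jog_arm(commands=[[0.95,0,0,-0.005,0],[0.95,0,0,-0.03,0],[0.95,0,0,-0.09,0],[0.5,0,0,-0.14,0],[0,-0.03,-0.003,-0.14,0],[0,-0.081,-0.007,-0.14,0],[0,-0.081,-0.007,-0.14,0],[0,-0.081,-0.007,-0.14,0],[0,-0.081,-0.007,-0.14,0],[0,-0.081,-0.007,-0.115,0],[0,-0.081,-0.007,-0.11,0],[0,-0.081,-0.007,-0.11,0]])

```text
time: 21.22
position: [551.0, 54.8, 132.7]
ee_rot: [-0.001, 0.128, 0.992, -0.0]
wrist_force: [-0.3, 0.5, -0.7]
opening: 0.7
grasp_force: 0.0
```

```bash
python3 - <<'E'
from h import *
plan((551.6,54.2,130))
a=capture("side");save(a,"f.png",(280,220,400,320),6)
E
```

```text
t 21.23 pos [551.   54.8 132.7] x [-0.967  0.254  0.001] z [-0.001 -0.    -1.   ] F [-0.3  0.5 -0.7] M [0.04 0.03 0.06] op 0.7 g 0.0
yaw of tool x 165.27 q6 -1.236061649645004
tool shift mm [-0.8 -0.4  2.7]
```

View pics/f.png

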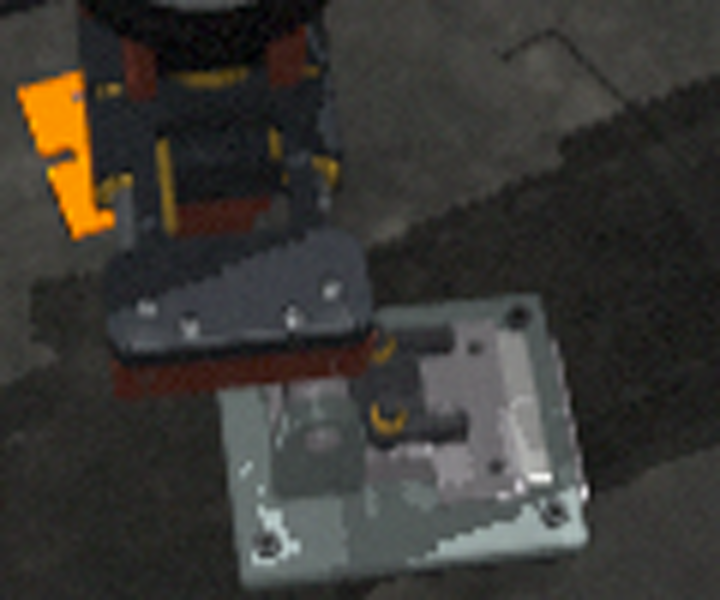

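The blade sits square on the bed, back under the jaw, with its edge towards the open front at crop (525, 405). Now I push the lever down along its arc.

>>> jog_arm(commands=[[0,-0.002,0,0.005,0],[0,-0.007,0,0.009,0],[0,-0.012,0,0.0135,0],[0,-0.017,0,0.0185,0],[0,-0.0215,0,0.0235,0],[0,-0.025,0,0.0295,0],[0,-0.0285,0,0.0355,0],[0,-0.031,0,0.042,0],[0,-0.0335,0,0.0485,0],[0,-0.0335,0,0.0485,0]])

```text
time: 22.52
position: [584.8, 46.0, 84.3]
ee_rot: [0.001, 0.128, 0.992, 0.0]
wrist_force: [2.3, 0.0, 2.9]
opening: 0.3
grasp_force: 1.5
```

>>> jog_arm(commands=[[0,-0.001,0,0.005,0],[0,-0.0015,0,0.01,0],[0,-0.002,0,0.014,0],[0,-0.002,0,0.014,0]])

```text
time: 23.02
position: [585.9, 45.6, 70.1]
ee_rot: [-0.0, 0.128, 0.992, -0.0]
wrist_force: [2.1, -0.1, 4.8]
opening: 0.3
grasp_force: 2.1
```

Going a little further, to the end stop.

>>> jog_arm(commands=[[0,0,0,0.001,0],[0,0,0,0.0015,0],[0,0,0,0.0015,0]])

```text
time: 23.4
position: [586.1, 45.6, 69.6]
ee_rot: [0.0, 0.128, 0.992, 0.0]
wrist_force: [0.2, -0.1, 14.2]
opening: 0.6
grasp_force: 6.7
```

>>> jog_arm(commands=[[0,0,0,0.001,0],[0,0,0,0.001,0]])

```text
time: 23.65
position: [586.2, 45.6, 69.3]
ee_rot: [0.0, 0.128, 0.992, 0.0]
wrist_force: [-1.8, -0.3, 20.2]
opening: 0.3
grasp_force: 10.0
```

>>> jog_arm(commands=[[0,0,0,-0.01,0],[0,0,0,-0.06,0],[0,-0.05,-0.05,-0.12,0],[0,-0.05,-0.11,-0.15,0],[0,-0.05,-0.17,-0.15,0],[0,-0.05,-0.22,-0.15,0],[0,-0.05,-0.22,-0.15,0],[0,-0.05,-0.22,-0.15,0],[0,-0.05,-0.22,-0.15,0]])

```text
time: 24.78
position: [578.1, -178.4, 217.1]
ee_rot: [-0.001, 0.128, 0.992, 0.0]
wrist_force: [-0.3, 0.4, 0.3]
opening: 0.5
grasp_force: 0.0
```

```bash
python3 - <<'E'
from h import *
plan()
a=capture("side");b=capture("top")
save(a,"a2.png",(300,235,420,345),3.3);save(b,"b2.png",(230,195,350,305),3.3)
cv2.imwrite("pics/g.png",np.hstack([cv2.imread("pics/a2.png"),cv2.imread("pics/b2.png")]))
E
```

```text
t 24.77 pos [ 578.1 -178.4  217.1] x [-0.967  0.253  0.002] z [-0.001  0.001 -1.   ] F [-0.3  0.4  0.3] M [-0.03  0.02  0.  ] op 0.5 g 0.0
yaw of tool x 165.32 q6 -1.633940963069509
```

View pics/g.png

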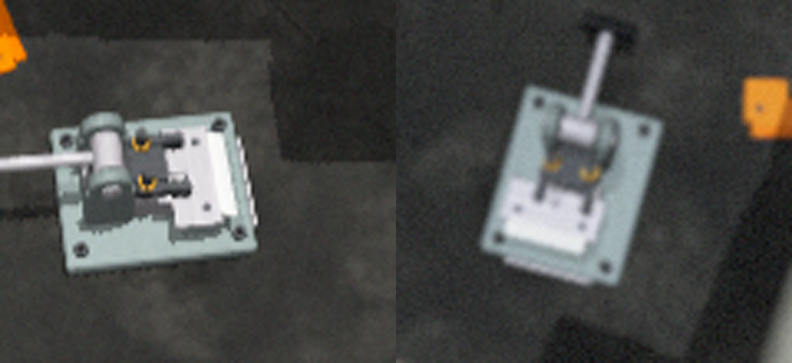

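The lever is level and the blade is clamped square under the prongs, at crop (205, 185) in the side view and (548, 220) in the top view.

```bash
python3 -c "
from rig import hand_in;print(hand_in())"
```

```text
the job is handed in; nothing more can be done
None
```

The blade is home against the shoulder with its notch over the pin, the lever is down at its stop, and the job is handed in at about 25 s; `hand_in()` returned no verdict.

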